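# Close the resonator cavity

### The arm

A 7-joint arm with a two-finger parallel gripper is mounted at the origin on the work surface. World frame = base frame: x ahead of the robot, y to its left, z up, the work surface at z = 0. Lengths are in m, angles in rad, forces in N, time in s.
With the tool pointing down it reaches from about 0.4 to 0.85 m from the base axis. Payload 4.4 kg.
Tool frame: the origin (TCP) lies between the finger pads; the fingertips stand 8 mm ahead of it and the grasp point (between the pads) lies 11 mm behind it; z points along the fingers, y is the line along which they close (so a half turn about z gives the same grasp; the last joint's range is limited). The gripper opens to 94 mm and grips with 3 to 60 N. Pads are 16 mm wide; open, the fingers measure 119 mm over their backs; the gripper's body (75 mm by 177 mm) begins 78 mm behind the grasp point.
Start: joints at [1.152, 0.628, 0.038, 1.517, -0.027, 0.996, -0.02], TCP at [0.225, -0.61, 0.213] pointing down, gripper open.
Joint ranges: [-3.06, 3.06], [-0.37, 2.12], [-1.25, 1.32], [0.18, 2.47], [-1.1, 4.24], [0.23, 1.98], [-2.94, 2.94]. Speed limits (rad/s): [2.57, 2.57, 3.14, 3.14, 3.14, 3.14, 3.14].

### API

Orientations are given as [roll, pitch, yaw] about the fixed x, y, z axes, in that order (R = Rz(yaw) Ry(pitch) Rx(roll)).
In Python, from bench import r gives the robot as it stands.
- The arm moves only by the tool apply_moves, never from a script. Its argument "plan" is a list of rows, each an object of numbers: "x", "y", "z": the shift along the tool's x, y, z in cm; "wx", "wy", "wz": the turn, a rotation vector about the tool's x, y, z in rad. A call has 1 to 8 rows; each row is the pose to reach, as a shift and turn from the pose commanded when the call began, along the tool's axes at that moment; what a row does not reach only later rows make up. A row lasts 1/12 s, in which the tool goes at most 41.7 mm and 7.16 degrees, less where a joint would pass 70% of its speed; a pose out of reach is approached as far as the arm can. A call with a gripper value outside its range is refused whole. "fingers" is the finger opening in cm, from 0 to 9.4, set as the call begins (left out, the last holds). The fingers move at their own pace and stop on an object; "force" is the grip in N (left out, the last holds). Time passes only in rows, so rows that repeat a pose let the fingers close. It gives the time, the measured TCP pose, the force, the opening and the grip force at its end, in the units of the state.
- r.observe(): the state, without advancing time (a new reading comes with each control period).
- r.camera(name): name is "scene" or "top" or "wrist"; returns a dict with "img" (420x560x3 uint8, red, green, blue), "fx", "fy", "cx", "cy" (pixels), "world_from_camera" (4x4, takes a point from camera to world coordinates); the wrist camera has in their place "hand_eye" (4x4, takes a point from camera to tool coordinates, whose origin is the TCP and whose axes are the flange's). Camera axes: x right, y up, looking along -z (the intrinsics and any distortion apply to the point x, -y, -z); pixel columns grow to the right and rows downward; lengths in m; the calibration is good to about 2 mm. A picture is of the moment at which its call begins: read the wrist's pose just before it. There is no depth.
- r.job_done(): hands the job in; it is judged then, once.
The state is a dict: "time_s": time; "joints": joint angles; "dq": joint speeds; "tau": joint torques, N m; "eef_pos": TCP position; "tool_rot": TCP orientation; "contact_force": force on the tool from outside, world axes, zero at the start; "ft_torque": the same for the moment, N m; "opening": finger opening in m; "finger_force": force on a finger pad.
Only numpy, scipy, OpenCV 4.12 (cv2) and the standard library are available. Lean on these libraries where they do the work, as an engineer would, in place of code of your own. Each camera call takes 0.05 s, during which the arm holds its last target. There are 200 camera calls.

### The job

Lift the round aluminium cover by its handle off the sloping rest and set it gently on the round open housing, turning it until one of its edge slots drops over the upright tab on the housing's collar, so that the cover is fully home and level on the rim. Keep hold of the handle until the cover is home, then let go, and leave the other loose things on the bench where they are.

Things in the scene. Friction and masses are not known exactly. Their poses are not given: they have to be found in the camera images.
- cover: Loose aluminium cover, about 0.4 kg: a disc (flange) 140 mm across, 6 mm thick, a centring boss below and a bridge handle on top. Two open slots 17 mm wide, 10 mm deep, in the flange edge at the cover's +y and -y. Origin: centre of the boss's underside; z: disc axis, out of the top; the handle runs along x. Starts on the rest, tilted 30 degrees, top facing left and back to the robot.
- cover_handle (a point): Centre of the cover's dark handle bar, on the disc axis, 43 mm above the cover's origin. The bar is 90 mm long (cover x), 14 mm wide (cover y), 14 mm high; 20 mm free below it down to the flange, except at its two posts, 14 mm wide, 38 mm either side of the centre.
- cover_seat (a point): Centre of the flange's underside (the seating face), on the axis 10 mm above the cover's origin. The boss below it is 100 mm across and 10 mm deep, its lower half bevelled to 91 mm across; it has 2 mm play all round in the housing's bore. Flange top: 6 mm above this point.
- housing: Fixed round aluminium housing, open at the top: 124 mm outside, bore 104 mm, 70 mm high, on a 150 mm square foot. A white puck inside reaches 30 mm up. Origin: centre of the underside, z up. A steel collar round it bears one upright tab, 10 mm wide, just outside the wall (63 to 71 mm from the axis), rising 6 mm above the rim.
- housing_mouth (a point): Centre of the housing's mouth at rim height, 70 mm above the bench. The collar's tab is up to 46 degrees either way from the housing's +x side; its angle is not reported: look or feel for it. The cover goes home only with a slot (either one) over the tab; otherwise it rests on the tab, 6 mm high on that side.
- rest: Fixed aluminium rest: a 150 x 100 mm plate sloping at 30 degrees, low end at the rest's -x (left, and back to the robot), two rubber pegs at the low end that catch the cover's edge; base 150 x 110 mm, highest point about 110 mm. Origin: centre of the base's underside; the cover's origin lies on the sloping face, 70 mm above it.
- waveguide: Bystander: loose brass waveguide section with square flanges, 106 x 40 x 40 mm; origin at the centre of its underside.
- heatsink: Bystander: loose black finned heat sink, 90 x 70 x 34 mm; origin at the centre of its underside.
- attenuator: Bystander: loose blue attenuator block with a connector at each end, 122 x 45 x 24 mm; origin at the centre of its underside.
- wrench: Bystander: loose steel wrench, 150 mm long, lying flat.
- screw_jar: Bystander: loose clear jar, 60 mm across, 70 mm high; origin at the centre of its underside.
Mind the look-alikes: they are no part of the job. What is shaped like the cover but yellow is not meant.

How it is judged:
On the way, in this order (a step that is already met when the one before it is completed fails the run):
1. the cover is lifted clear of the rest in the fingers (contact force between the fingers and cover above 0.5 N and contact force between cover and rest below 0.05 N and distance between cover and rest above 0.1 m), for 0.1 s.
2. the cover is home on the rim while the fingers still hold it (z of cover_seat in the frame of housing_mouth between -0.0025 and 0.0025 m and horizontal distance between cover_seat and housing_mouth below 0.004 m and angle between cover's own z axis and vertical below 0.03 rad and contact force between the fingers and cover above 0.5 N), for 0.1 s.
At the end, for the whole second after the job is handed in: The cover's seating face is within 2 mm of the rim's height, its axis within 4 mm of the housing's, level within 0.02 rad, at rest and released (z of cover_seat in the frame of housing_mouth between -0.002 and 0.002 m and horizontal distance between cover_seat and housing_mouth below 0.004 m and angle between cover's own z axis and vertical below 0.02 rad and linear speed of cover below 0.01 m/s and contact force between the fingers and cover below 0.05 N); the robot touches nothing.
It fails at once if the cover is pressed or dropped on the housing with more than 50 N (contact force between cover and housing above 50 N).
It fails at once if a loose bystander is moved more than 30 mm (distance of any of waveguide, heatsink, attenuator, wrench, screw_jar from where it was at the start of the episode above 0.03 m).
It also fails if it takes over 61 s, if anything falls off the work surface, if the arm or the gripper's body presses on something with over 40 N, if the wrist force passes 120 N, or if a joint passes its speed limit or range.

## Working session

There is one attempt and no reset: what is moved stays moved. The work goes in short steps, Python scripts to look and compute and a tool call to move; the robot and the scene stay as the last step left them, time stands still between calls to the robot, and variables do not carry over. Pictures are saved under pics/ and viewed, at most 10 in all, crops included, and the job is handed in when it is done.

Besides the shell and the picture viewer there is one more tool, called as name([rows], argument=value, ...), one row to a line, values as JSON. apply_moves: Moves the arm, as the interface text tells. Its arguments: {"type":"object","properties":{"plan":{"type":"array"},"fingers":{"type":"number"},"force":{"type":"number"}},"required":["plan"]}

```bash
mkdir -p pics; ls; cat > h.py <<'E'
from bench import r
import numpy as np, cv2
from scipy.spatial.transform import Rotation as R
def snap(n,f):
    o=r.observe(); c=r.camera(n); cv2.imwrite('pics/'+f+'.png',cv2.cvtColor(c['img'],cv2.COLOR_RGB2BGR))
    if 'hand_eye' in c:
        T=np.eye(4);T[:3,:3]=R.from_euler('xyz',o['tool_rot']).as_matrix();T[:3,3]=o['eef_pos'];c['W']=T@c['hand_eye']
    else: c['W']=c['world_from_camera']
    np.savez('pics/'+f+'.npz',**{k:np.array(v) for k,v in c.items()})
    return c
def load(f): return dict(np.load('pics/'+f+'.npz',allow_pickle=True))
def ray(c,u,v):
    d=np.array([(u-c['cx'])/c['fx'],-(v-c['cy'])/c['fy'],-1.]); d=c['W'][:3,:3]@d
    return c['W'][:3,3],d/np.linalg.norm(d)
def tri(*a):
    A=np.zeros((3,3));b=np.zeros(3);rs=[ray(*x) for x in a]
    for o,d in rs: P=np.eye(3)-np.outer(d,d);A+=P;b+=P@o
    p=np.linalg.solve(A,b); return p,[np.linalg.norm((np.eye(3)-np.outer(d,d))@(p-o)) for o,d in rs]
def onz(c,u,v,z):
    o,d=ray(c,u,v); return o+d*(z-o[2])/d[2]
def proj(c,p):
    q=np.linalg.inv(c['W'])@np.append(p,1); return c['cx']+c['fx']*q[0]/-q[2], c['cy']-c['fy']*q[1]/-q[2]
E
python3 - <<'E'
from h import *
o=r.observe();print(o)
a=snap('scene','s0');b=snap('top','t0');print({k:v for k,v in a.items() if k!='img'},b.keys(),b['W'],b['fx'])
i=np.hstack([cv2.imread('pics/s0.png'),cv2.imread('pics/t0.png')]);
E
```

```text
pics
{'time_s': 0.0, 'joints': array([ 1.15222884,  0.6293231 ,  0.03844353,  1.51833541, -0.02696361,
        0.99628969, -0.01998343]), 'dq': array([ 9.93208642e-05, -1.76032942e-04, -9.99761153e-04,  6.14032247e-04,
        3.86888017e-04, -1.51334305e-05, -7.58329320e-04]), 'tau': array([ 4.36202317e-04, -5.49722993e+01,  1.14374600e+00, -1.86633629e+01,
       -5.22769836e-02,  2.37226702e-02,  1.68309734e-04]), 'eef_pos': array([ 0.22436974, -0.60937186,  0.21257949]), 'tool_rot': array([-3.13975586e+00,  5.37323727e-05,  3.52803366e-01]), 'contact_force': array([-0.51531625,  0.54644069,  0.4131835 ]), 'ft_torque': array([0.01561695, 0.02202925, 0.01072413]), 'finger_force': 0.0, 'opening': 0.09399901958024522}
{'fx': 457.9079919657606, 'fy': 457.9079919657606, 'cx': 281.3250432029352, 'cy': 207.36195890963953, 'world_from_camera': array([[-0.84936793, -0.40068404,  0.34354974,  0.87627887],
       [ 0.52777739, -0.65095858,  0.54562253,  0.49712311],
       [ 0.00501441,  0.64475207,  0.76437532,  0.79356933],
       [ 0.        ,  0.        ,  0.        ,  1.        ]]), 'W': array([[-0.84936793, -0.40068404,  0.34354974,  0.87627887],
       [ 0.52777739, -0.65095858,  0.54562253,  0.49712311],
       [ 0.00501441,  0.64475207,  0.76437532,  0.79356933],
       [ 0.        ,  0.        ,  0.        ,  1.        ]])} dict_keys(['img', 'fx', 'fy', 'cx', 'cy', 'world_from_camera', 'W']) [[-0.01617903  0.9954659  -0.09373305  0.50648474]
 [-0.99979055 -0.01728167 -0.01096376  0.01459641]
 [-0.01253391  0.09353604  0.995537    0.92831974]
 [ 0.          0.          0.          1.        ]] 445.41182883095524
```

View pics/s0.png

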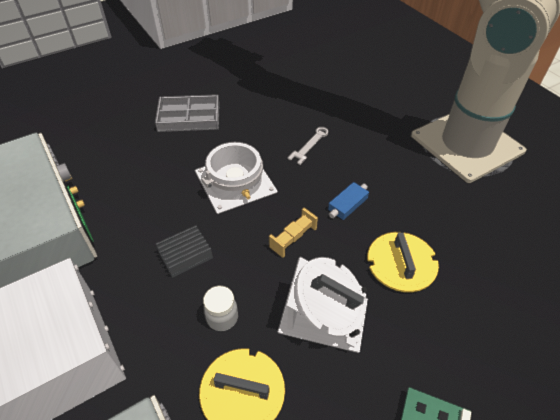

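View pics/t0.png

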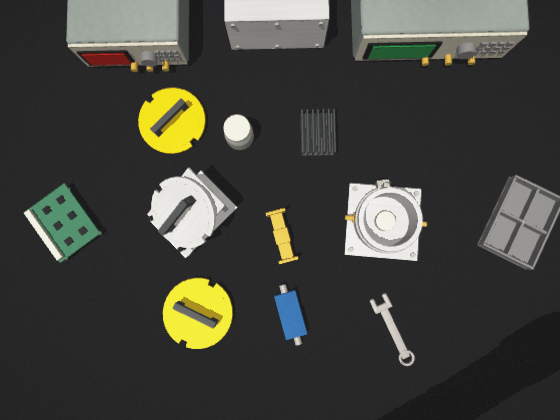

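The aluminium cover sits on the rest at top (185,212) and scene (330,297). The yellow discs at top (172,120) and (197,313) are look-alikes. The housing is at top (385,222). Next I'll confirm in enlarged crops.

```bash
python3 - <<'E'
import cv2,numpy as np
t=cv2.imread('pics/t0.png');s=cv2.imread('pics/s0.png')
f=lambda i,x,y,w,h:cv2.resize(i[y:y+h,x:x+w],(400,300),interpolation=cv2.INTER_CUBIC)
cv2.imwrite('pics/c0.png',np.vstack([np.hstack([f(t,135,155,120,90*1+15)if 0 else f(t,135,165,120,90),f(s,270,245,120,90+15) if 0 else f(s,266,256,120,90)]),np.hstack([f(t,325,175,120,90),f(s,175,130,120,90)])]))
E
```

```text
(no output)
```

View pics/c0.png

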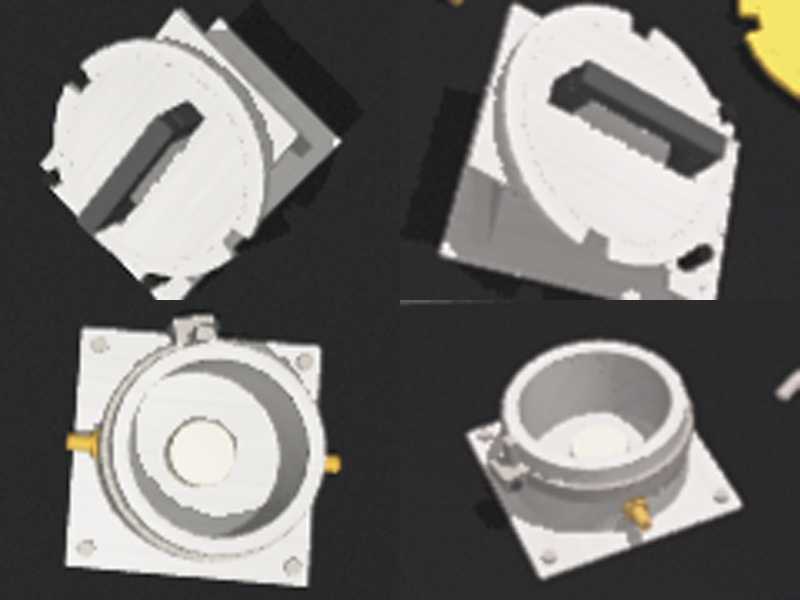

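The cover is confirmed: it is the only aluminium one, its bar ends are at top crop (92,220) and (175,117), and it sits on the sloping rest. The tab is at bottom-left crop (195,330).

```bash
python3 - <<'E'
from h import *
t=load('t0');s=load('s0');k=10/3
T=lambda u,v:(t,135+u/k,165+v/k);S=lambda u,v:(s,266+(u-400)/k,256+v/k)
T2=lambda u,v:(t,325+u/k,175+(v-300)/k);S2=lambda u,v:(s,175+(u-400)/k,130+(v-300)/k)
P={}
for n,a,b in [('barA',T(175,117),S(585,76)),('barB',T(92,221),S(722,143)),('slot1',T(77,82),S(645,30)) ,('slot2',T(236,241),S(597,243)),('slot1b',T(77,82),S(597,243)),('slot2b',T(236,241),S(645,30))]:
    p,e=tri(a,b);P[n]=p;print(n,p.round(4),np.round(e,4))
d=P['barA']-P['barB'];print(np.linalg.norm(d),d/np.linalg.norm(d))
for n,a,b in [('tab',T2(196,330),S2(512,445)),('rimc',T2(220,447),S2(598,412))]:
    p,e=tri(a,b);print(n,p.round(4),np.round(e,4))
print(onz(*T2(220,447),.07),onz(*S2(598,412),.07))
E
```

```text
barA [0.6035 0.1884 0.1258] [0.0024 0.0024]
barB [0.5504 0.2425 0.0894] [0.0012 0.0012]
slot1 [0.607  0.2207 0.214 ] [0.0073 0.0073]
slot2 [ 0.5559  0.1891 -0.1189] [0.0116 0.0116]
slot1b [0.633  0.2524 0.0819] [0.0012 0.0012]
slot2b [0.5384 0.162  0.0805] [0.0007 0.0007]
0.08404683727955287 [ 0.63185934 -0.64353687  0.4319885 ]
tab [ 0.6368 -0.1824  0.0736] [0.0005 0.0005]
rimc [ 0.5685 -0.1966  0.0574] [0.0011 0.0011]
[ 0.56841695 -0.19415387  0.07      ] [ 0.57296776 -0.18390128  0.07      ]
```

```bash
cat >> h.py <<'E'
def Rt(yaw,tilt_az=0,tilt=0):
    # tool pointing down, yaw; then tilted so that tool -z leans by tilt toward azimuth tilt_az
    return R.from_rotvec(tilt*np.array([-np.sin(tilt_az),np.cos(tilt_az),0]))*R.from_euler('xyz',[np.pi,0,yaw])
def goto(p,Rg,cmd=None):
    o=r.observe(); R0=R.from_euler('xyz',o['tool_rot']) if cmd is None else cmd[1]; p0=o['eef_pos'] if cmd is None else cmd[0]
    print('shift cm',(R0.inv().apply(np.array(p)-p0)*100).round(2),'rotvec',(R0.inv()*Rg).as_rotvec().round(3),'rows',np.round([np.linalg.norm(np.array(p)-p0)/.0417,np.degrees((R0.inv()*Rg).magnitude())/7.16],1))
E
python3 - <<'E'
from h import *
c=snap('wrist','w0');print(c['fx'],c['cx'],c['cy'],c['hand_eye'].round(3))
goto([.569,-.194,.30],Rt(1.75))
E
```

```text
306.8141931154193 287.05750244046317 210.28870561229755 [[ 0.     0.957  0.289  0.084]
 [ 1.    -0.     0.     0.001]
 [ 0.     0.289 -0.957 -0.172]
 [ 0.     0.     0.     1.   ]]
shift cm [ 46.69 -27.1   -8.68] rotvec [-1.000e-03 -1.000e-03 -1.397e+00] rows [13.1 11.2]
```

apply_moves([
  {"x":23,"y":-13.5,"z":-4,"wz":-0.7},
  {"x":23,"y":-13.5,"z":-4,"wz":-0.7},
  {"x":23,"y":-13.5,"z":-4,"wz":-0.7},
  {"x":46.7,"y":-27,"z":-8,"wz":-1.4},
  {"x":46.7,"y":-27,"z":-8,"wz":-1.4},
  {"x":46.7,"y":-27,"z":-8,"wz":-1.4},
  {"x":46.7,"y":-27,"z":-8,"wz":-1.4},
  {"x":46.7,"y":-27,"z":-8,"wz":-1.4},
], fingers=5)

```text
$.plan[0]: bad value
```

apply_moves([
  {"x":23,"y":-13.5,"z":-4,"wx":0,"wy":0,"wz":-0.7},
  {"x":23,"y":-13.5,"z":-4,"wx":0,"wy":0,"wz":-0.7},
  {"x":46.7,"y":-27,"z":-8,"wx":0,"wy":0,"wz":-1.4},
  {"x":46.7,"y":-27,"z":-8,"wx":0,"wy":0,"wz":-1.4},
  {"x":46.7,"y":-27,"z":-8,"wx":0,"wy":0,"wz":-1.4},
  {"x":46.7,"y":-27,"z":-8,"wx":0,"wy":0,"wz":-1.4},
  {"x":46.7,"y":-27,"z":-8,"wx":0,"wy":0,"wz":-1.4},
  {"x":46.7,"y":-27,"z":-8,"wx":0,"wy":0,"wz":-1.4},
], fingers=5)

```text
time_s: 0.82
eef_pos: [0.436, -0.3546, 0.2628]
tool_rot: [-3.141, 0.0, 1.359]
contact_force: [0.7, 0.1, -0.6]
opening: 0.0504
finger_force: 0.0
```

```bash
python3 - <<'E'
from h import *
snap('wrist','w1');goto([.569,-.17,.30],Rt(1.75))
E
```

```text
shift cm [19.68  8.9  -3.4 ] rotvec [ 0.007 -0.005 -0.373] rows [5.2 3. ]
```

apply_moves([
  {"x":19.7,"y":8.9,"z":-3.7,"wx":0,"wy":0,"wz":-0.4},
  {"x":19.7,"y":8.9,"z":-3.7,"wx":0,"wy":0,"wz":-0.4},
  {"x":19.7,"y":8.9,"z":-3.7,"wx":0,"wy":0,"wz":-0.4},
  {"x":19.7,"y":8.9,"z":-3.7,"wx":0,"wy":0,"wz":-0.4},
  {"x":19.7,"y":8.9,"z":-3.7,"wx":0,"wy":0,"wz":-0.4},
  {"x":19.7,"y":8.9,"z":-3.7,"wx":0,"wy":0,"wz":-0.4},
  {"x":19.7,"y":8.9,"z":-3.7,"wx":0,"wy":0,"wz":-0.4},
  {"x":19.7,"y":8.9,"z":-3.7,"wx":0,"wy":0,"wz":-0.4},
])

```text
time_s: 1.53
eef_pos: [0.5644, -0.1835, 0.299]
tool_rot: [-3.14, 0.0, 1.753]
contact_force: [-0.8, -0.8, -1.2]
opening: 0.0498
finger_force: 0.0
```

```bash
python3 - <<'E'
from h import *
c=snap('wrist','w2');o=r.observe();print(o['eef_pos'],o['tool_rot'],o['dq'].round(3))
d=load('w1')
print(proj(c,[.569,-.194,.07]),proj(d,[.569,-.194,.07]))
f=lambda c:cv2.cvtColor(c['img'],cv2.COLOR_RGB2BGR)
cv2.imwrite('pics/c1.png',np.vstack([cv2.resize(f(d),(400,300)),cv2.resize(f(c),(400,300))]))
E
```

```text
[ 0.56363898 -0.18493261  0.29877582] [-3.13951530e+00  7.85904137e-04  1.75098813e+00] [ 0.026 -0.002  0.014  0.007  0.    -0.002  0.   ]
(np.float64(289.765253148078), np.float64(191.59725275717688)) (np.float64(379.77085163941837), np.float64(16.021777749458806))
```

View pics/w2.png

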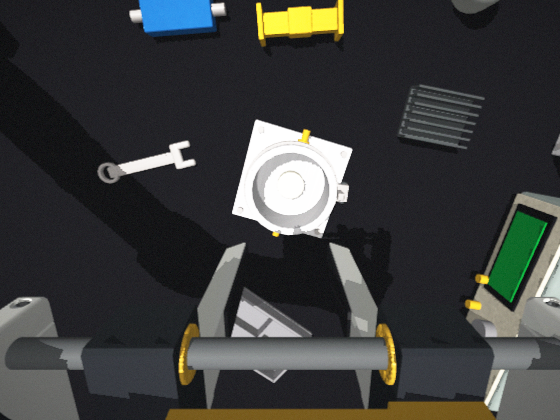

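w2 shows the housing mouth at about (291,187) and the tab at (343,193). I'll fit the rim circles to the edges in each camera.

```bash
cat >> h.py <<'E'
def grad(c,blur=1.0):
    g=cv2.GaussianBlur(cv2.cvtColor(c['img'],cv2.COLOR_RGB2GRAY).astype(np.float32),(0,0),blur)
    return cv2.magnitude(cv2.Sobel(g,-1,1,0),cv2.Sobel(g,-1,0,1))
def projN(c,P):
    q=(np.c_[P,np.ones(len(P))]@np.linalg.inv(c['W']).T)
    return np.float32(np.c_[c['cx']+c['fx']*q[:,0]/-q[:,2], c['cy']-c['fy']*q[:,1]/-q[:,2]])
def score(G,c,P):
    uv=projN(c,P); return cv2.remap(G,uv[:,0],uv[:,1],cv2.INTER_LINEAR).clip(0,150).mean()
E
python3 - <<'E'
from h import *
from scipy.optimize import differential_evolution as DE
a=np.linspace(0,2*np.pi,180)
C={n:load(n) for n in ['t0','s0','w2']};G={n:grad(c) for n,c in C.items()}
def circ(x,y,z): return np.vstack([np.c_[x+q*np.cos(a),y+q*np.sin(a),0*a+z] for q in (.052,.062)])
def fit(ns):
    f=lambda v:-sum(score(G[n],C[n],circ(v[0],v[1],v[2] if len(v)>2 else .07)) for n in ns)
    b=[(.55,.59),(-.215,-.175)]
    print(ns,DE(f,b,seed=1).x.round(4)); 
    if len(ns)>1: print('z free',DE(f,b+[(.05,.09)],seed=1).x.round(4))
for n in C: fit([n])
fit(list(C))
c=C['w2'];i=cv2.cvtColor(c['img'],cv2.COLOR_RGB2BGR)[110:245,210:390]
j=cv2.cvtColor(C['t0']['img'],cv2.COLOR_RGB2BGR)[170:275,330:440]
cv2.imwrite('pics/c2.png',np.hstack([cv2.resize(i,(450,338),interpolation=cv2.INTER_CUBIC),cv2.resize(j,(350,338),interpolation=cv2.INTER_CUBIC)]))
E
```

```text
['t0'] [ 0.5699 -0.1939]
['s0'] [ 0.5703 -0.1951]
['w2'] [ 0.5698 -0.1942]
['t0', 's0', 'w2'] [ 0.5698 -0.1941]
z free [ 0.57   -0.1943  0.0688]
```

View pics/c2.png

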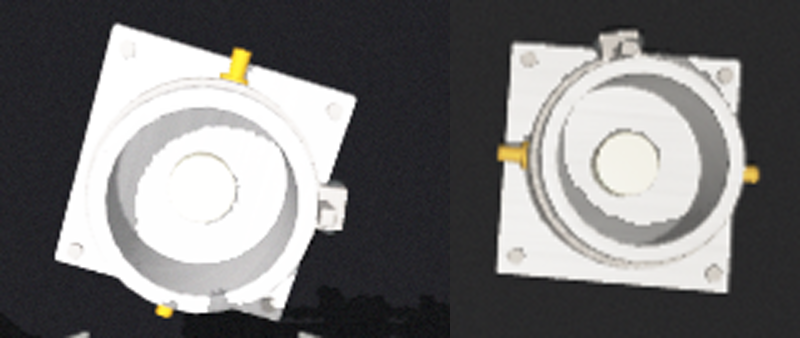

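```bash
python3 - <<'E'
from h import *
goto([.637,-.19,.15],Rt(1.75))
E
```

```text
shift cm [-1.8   7.16 14.86] rotvec [-0.002  0.001  0.001] rows [4. 0.]
```

apply_moves([
  {"x":-1.8,"y":7.2,"z":14.9,"wx":0,"wy":0,"wz":0},
  {"x":-1.8,"y":7.2,"z":14.9,"wx":0,"wy":0,"wz":0},
  {"x":-1.8,"y":7.2,"z":14.9,"wx":0,"wy":0,"wz":0},
  {"x":-1.8,"y":7.2,"z":14.9,"wx":0,"wy":0,"wz":0},
  {"x":-1.8,"y":7.2,"z":14.9,"wx":0,"wy":0,"wz":0},
  {"x":-1.8,"y":7.2,"z":14.9,"wx":0,"wy":0,"wz":0},
  {"x":-1.8,"y":7.2,"z":14.9,"wx":0,"wy":0,"wz":0},
])

```text
time_s: 2.17
eef_pos: [0.6382, -0.1899, 0.1513]
tool_rot: [-3.142, 0.001, 1.75]
contact_force: [0.3, 0.5, 0.8]
opening: 0.0499
finger_force: 0.0
```

```bash
python3 - <<'E'
from h import *
c=snap('wrist','w3');o=r.observe();print(o['eef_pos'],o['tool_rot'],o['dq'].round(3),o['contact_force'])
u,v=proj(c,[.637,-.182,.076]);print(u,v)
u,v=int(u),int(v)
x0,y0=max(u-60,0),max(v-45,0)
i=cv2.cvtColor(c['img'],cv2.COLOR_RGB2BGR)[y0:y0+90,x0:x0+120];print(x0,y0)
cv2.imwrite('pics/c3.png',cv2.resize(i,(720,540),interpolation=cv2.INTER_CUBIC))
E
```

```text
[ 0.63894455 -0.18967349  0.15275856] [3.13931712e+00 1.99980115e-03 1.75069481e+00] [-0.004 -0.028 -0.008 -0.006  0.    -0.003 -0.   ] [-0.04803994  0.28261111  0.45512836]
288.2622884721825 211.67089803786575
228 166
```

View pics/c3.png

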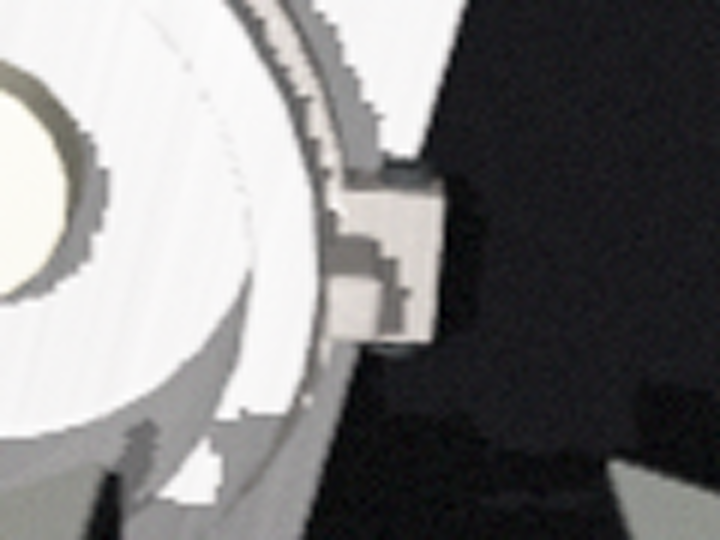

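```bash
python3 - <<'E'
from h import *
c=load('w3')
h=np.array([.5699,-.1942])
for u,v in [(354,308),(328,275),(328,342),(380,275),(380,342)]:
    p=onz(c,228+u/6,166+v/6,.076); d=p[:2]-h; print(p.round(4),np.linalg.norm(d).round(4),np.degrees(np.arctan2(d[1],d[0])).round(1))
from scipy.optimize import differential_evolution as DE
a=np.linspace(0,2*np.pi,180);G=grad(c)
circ=lambda x,y,z:np.vstack([np.c_[x+q*np.cos(a),y+q*np.sin(a),0*a+z] for q in (.052,.062)])
print(DE(lambda v:-score(G,c,circ(v[0],v[1],.07)),[(.55,.59),(-.215,-.175)],seed=1).x)
t=load('t0');s=load('s0')
G=[grad(t,.7),grad(s,.7)]
# coarse cover fit: bar top rectangle + flange top circle
u=np.linspace(-1,1,40);e=1+0*u
bar=np.vstack([np.c_[u*.045,.007*e,.05*e],np.c_[u*.045,-.007*e,.05*e],np.c_[.045*e,.007*u,.05*e],np.c_[-.045*e,.007*u,.05*e]])
fl=np.c_[.07*np.cos(a),.07*np.sin(a),0*a+.016]
def f(v):
    M=R.from_euler('ZY',[v[3],-np.pi/6]); o=np.array(v[:3])
    return -sum(score(g,cc,M.apply(bar)+o)+score(g,cc,M.apply(fl)+o) for g,cc in zip(G,(t,s)))
q=DE(f,[(.57,.61),(.18,.22),(.06,.08),(-1,-.6)],seed=2,maxiter=300)
M=R.from_euler('ZY',[q.x[3],-np.pi/6]);print('cover',q.x.round(4),q.fun,'handle',(M.apply([0,0,.043])+q.x[:3]).round(4))
E
```

```text
[ 0.6369 -0.1871  0.076 ] 0.0673 6.0
[ 0.6324 -0.183   0.076 ] 0.0635 10.2
[ 0.6341 -0.1928  0.076 ] 0.0642 1.3
[ 0.6396 -0.1817  0.076 ] 0.0708 10.2
[ 0.6414 -0.1915  0.076 ] 0.0715 2.2
[ 0.56974532 -0.19454034]
cover [ 0.5931  0.2014  0.071  -0.8022] -532.9600830078125 handle [0.5781 0.2169 0.1082]
```

```bash
python3 - <<'E'
from h import *
H=np.array([.5781,.2169,.1074]);Rg=Rt(2.34,2.34,np.pi/6);z=Rg.as_matrix()[:,2];print(Rg.as_matrix().round(3))
goto([.6,0,.30],Rt(2.0));goto(H-.09*z,Rg)
E
```

```text
[[-0.602  0.718  0.348]
 [ 0.622  0.696 -0.359]
 [-0.5    0.    -0.866]]
shift cm [ 19.33  -0.4  -14.76] rotvec [ 0.002  0.002 -0.249] rows [5.8 2. ]
shift cm [44.82 -1.2  -3.35] rotvec [-0.153 -0.506 -0.576] rows [10.8  6.3]
```

apply_moves([
  {"x":4,"y":0,"z":-10,"wx":0,"wy":0,"wz":0},
  {"x":4,"y":0,"z":-10,"wx":0,"wy":0,"wz":0},
  {"x":4,"y":0,"z":-10,"wx":0,"wy":0,"wz":0},
  {"x":25,"y":-1,"z":-10,"wx":-0.07,"wy":-0.25,"wz":-0.28},
  {"x":25,"y":-1,"z":-10,"wx":-0.07,"wy":-0.25,"wz":-0.28},
  {"x":25,"y":-1,"z":-10,"wx":-0.07,"wy":-0.25,"wz":-0.28},
  {"x":25,"y":-1,"z":-10,"wx":-0.07,"wy":-0.25,"wz":-0.28},
  {"x":25,"y":-1,"z":-10,"wx":-0.07,"wy":-0.25,"wz":-0.28},
])

```text
time_s: 2.88
eef_pos: [0.5828, 0.0569, 0.2545]
tool_rot: [3.101, 0.259, 2.031]
contact_force: [0.6, -0.8, -0.7]
opening: 0.0499
finger_force: 0.0
```

```bash
python3 - <<'E'
from h import *
o=r.observe();print(o['eef_pos'],o['tool_rot'],o['dq'].round(2),o['joints'].round(2))
H=np.array([.5781,.2169,.1074]);Rg=Rt(2.34,2.34,np.pi/6);z=Rg.as_matrix()[:,2]
goto(H-.09*z,Rg)
E
```

```text
[0.58282094 0.05686598 0.25450153] [3.10121789 0.25933401 2.03108463] [-0.85  0.01 -0.05 -0.02  0.01  0.24 -0.9 ] [-0.07  0.46 -0.34  1.77  0.51  0.93 -0.22]
shift cm [19.98  5.24  2.07] rotvec [-0.078 -0.256 -0.292] rows [5.  3.2]
```

apply_moves([
  {"x":19,"y":5,"z":0,"wx":-0.08,"wy":-0.25,"wz":-0.29},
  {"x":19,"y":5,"z":0,"wx":-0.08,"wy":-0.25,"wz":-0.29},
  {"x":19,"y":5,"z":0,"wx":-0.08,"wy":-0.25,"wz":-0.29},
  {"x":19,"y":5,"z":2,"wx":-0.08,"wy":-0.25,"wz":-0.29},
  {"x":19,"y":5,"z":2,"wx":-0.08,"wy":-0.25,"wz":-0.29},
  {"x":19,"y":5,"z":2,"wx":-0.08,"wy":-0.25,"wz":-0.29},
  {"x":19,"y":5,"z":2,"wx":-0.08,"wy":-0.25,"wz":-0.29},
  {"x":19,"y":5,"z":2,"wx":-0.08,"wy":-0.25,"wz":-0.29},
])

```text
time_s: 3.55
eef_pos: [0.5513, 0.2362, 0.1872]
tool_rot: [3.139, 0.515, 2.334]
contact_force: [0.7, -1.0, 0.2]
opening: 0.0502
finger_force: 0.0
```

```bash
python3 - <<'E'
from h import *
o=r.observe();print(o['eef_pos'],o['tool_rot'],o['dq'].round(2),o['joints'].round(2))
snap('wrist','w4')
from scipy.optimize import differential_evolution as DE
a=np.linspace(0,2*np.pi,180)
u=np.linspace(-1,1,40);e=1+0*u
bar=np.vstack([np.c_[u*.045,.007*e,.05*e],np.c_[u*.045,-.007*e,.05*e],np.c_[.045*e,.007*u,.05*e],np.c_[-.045*e,.007*u,.05*e]])
fl=np.c_[.07*np.cos(a),.07*np.sin(a),0*a+.016]
def fit(ns):
    C=[load(n) for n in ns];G=[grad(c,.7) for c in C]
    def f(v):
        M=R.from_euler('ZY',[v[3],-np.pi/6]); o=np.array(v[:3])
        return -sum(score(g,cc,M.apply(bar)+o)+score(g,cc,M.apply(fl)+o) for g,cc in zip(G,C))
    q=DE(f,[(.57,.61),(.18,.22),(.06,.08),(-1,-.6)],seed=2,maxiter=300)
    M=R.from_euler('ZY',[q.x[3],-np.pi/6]);print(ns,'cover',q.x.round(4),q.fun,'handle',(M.apply([0,0,.043])+q.x[:3]).round(4))
fit(['w4']);fit(['t0','s0','w4'])
H=np.array([.5781,.2169,.1074]);Rg=Rt(2.34,2.34,np.pi/6);z=Rg.as_matrix()[:,2]
goto(H-.09*z,Rg);goto(H+.010*z,Rg)
E
```

```text
[0.5513405  0.23618723 0.18722506] [3.13927565 0.51529483 2.33362593] [ 0.03 -0.    0.01  0.01 -0.   -0.   -0.  ] [-0.58  0.61 -0.28  1.84  0.87  0.96 -0.66]
['w4'] cover [ 0.5902  0.2032  0.0715 -0.8099] -261.3798828125 handle [0.5754 0.2188 0.1087]
['t0', 's0', 'w4'] cover [ 0.5928  0.2013  0.07   -0.8064] -770.56696 handle [0.578  0.2169 0.1072]
shift cm [ 1.24  0.6  -0.5 ] rotvec [-0.002 -0.008 -0.007] rows [0.4 0.1]
shift cm [1.16 0.62 9.5 ] rotvec [-0.002 -0.008 -0.007] rows [2.3 0.1]
```

View pics/w4.png

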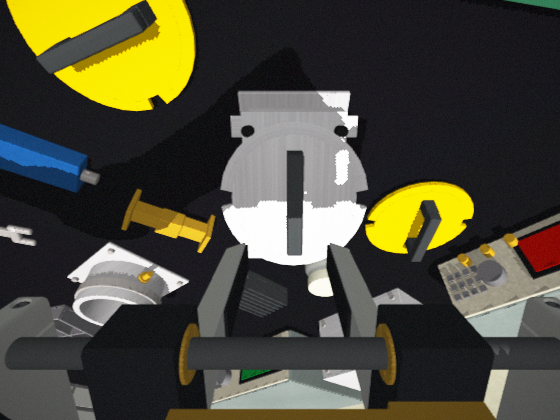

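The handle bar is centred between the fingers at (295,203), and the wrist fit agrees with the first one. Descend.

apply_moves([
  {"x":1.2,"y":0.6,"z":0,"wx":0,"wy":-0.008,"wz":-0.008},
  {"x":1.2,"y":0.6,"z":3,"wx":0,"wy":-0.008,"wz":-0.008},
  {"x":1.2,"y":0.6,"z":6,"wx":0,"wy":-0.008,"wz":-0.008},
  {"x":1.2,"y":0.6,"z":8,"wx":0,"wy":-0.008,"wz":-0.008},
  {"x":1.2,"y":0.6,"z":9.3,"wx":0,"wy":-0.008,"wz":-0.008},
  {"x":1.2,"y":0.6,"z":9.3,"wx":0,"wy":-0.008,"wz":-0.008},
  {"x":1.2,"y":0.6,"z":9.3,"wx":0,"wy":-0.008,"wz":-0.008},
])

```text
time_s: 4.18
eef_pos: [0.5796, 0.215, 0.0986]
tool_rot: [-3.137, 0.522, 2.344]
contact_force: [0.0, -1.0, 0.3]
opening: 0.0504
finger_force: 0.0
```

```bash
python3 - <<'E'
from h import *
H=np.array([.5775,.2172,.1074]);Rg=Rt(2.34,2.34,np.pi/6);z=Rg.as_matrix()[:,2]
o=r.observe();print(o['contact_force'])
goto(H+.011*z,Rg)
E
```

```text
[ 0.04818533 -0.97047801  0.27431383]
shift cm [-0.18  0.    0.19] rotvec [-0.003 -0.002  0.003] rows [0.1 0. ]
```

apply_moves([
  {"x":-0.1,"y":0,"z":0.1,"wx":0,"wy":0,"wz":0},
  {"x":-0.1,"y":0,"z":0.1,"wx":0,"wy":0,"wz":0},
  {"x":-0.1,"y":0,"z":0.1,"wx":0,"wy":0,"wz":0},
  {"x":-0.1,"y":0,"z":0.1,"wx":0,"wy":0,"wz":0},
  {"x":-0.1,"y":0,"z":0.1,"wx":0,"wy":0,"wz":0},
  {"x":-0.1,"y":0,"z":0.1,"wx":0,"wy":0,"wz":0},
  {"x":-0.1,"y":0,"z":0.1,"wx":0,"wy":0,"wz":0},
  {"x":-0.1,"y":0,"z":0.1,"wx":0,"wy":0,"wz":0},
], fingers=0.5, force=45)

```text
time_s: 4.85
eef_pos: [0.58, 0.2157, 0.0976]
tool_rot: [-3.137, 0.521, 2.347]
contact_force: [-0.4, 1.5, 2.2]
opening: 0.0136
finger_force: 45.0
```

```bash
python3 - <<'E'
from h import *
o=r.observe();print(o['eef_pos'],o['tool_rot'],o['contact_force'],o['opening'],o['finger_force'],o['joints'].round(2))
goto(o['eef_pos']+[0,0,.16],Rt(2.34,2.34,np.pi/6))
E
```

```text
[0.58003454 0.21568254 0.09762399] [-3.1366269   0.52133838  2.3468873 ] [-0.41176433  1.4907722   2.16818067] 0.013568271617117551 44.98353838920593 [-0.57  0.75 -0.21  1.87  1.02  0.81 -0.78]
shift cm [ -7.97  -0.07 -13.87] rotvec [-0.002 -0.002  0.006] rows [3.8 0.1]
```

apply_moves([
  {"x":0,"y":0,"z":-1,"wx":0,"wy":0,"wz":0},
  {"x":-0.5,"y":0,"z":-2.5,"wx":0,"wy":0,"wz":0},
  {"x":-2,"y":0,"z":-5,"wx":0,"wy":0,"wz":0},
  {"x":-4,"y":0,"z":-8,"wx":0,"wy":0,"wz":0},
  {"x":-6,"y":0,"z":-11,"wx":0,"wy":0,"wz":0},
  {"x":-8,"y":0,"z":-14,"wx":0,"wy":0,"wz":0},
  {"x":-10,"y":0,"z":-17,"wx":0,"wy":0,"wz":0},
  {"x":-10,"y":0,"z":-17,"wx":0,"wy":0,"wz":0},
])

```text
time_s: 5.52
eef_pos: [0.5841, 0.2159, 0.3018]
tool_rot: [3.135, 0.523, 2.34]
contact_force: [0.7, 1.0, -3.4]
opening: 0.0135
finger_force: 45.0
```

```bash
python3 - <<'E'
from h import *
o=r.observe();print(o['eef_pos'],o['tool_rot'],o['contact_force'],o['opening'],o['finger_force'],o['joints'].round(2))
goto([.58,.1,.30],Rt(2.0));goto([.57,-.194,.26],Rt(np.pi/2+np.radians(6)))
E
```

```text
[0.58414366 0.21586207 0.30178999] [3.13511786 0.52310138 2.33967944] [ 0.67312739  0.9731194  -3.38859314] 0.013463774274406983 44.98059332370758 [-0.49  0.49 -0.32  1.69  0.76  1.12 -0.39]
shift cm [-6.87 -8.38  4.12] rotvec [0.095 0.517 0.334] rows [2.8 5. ]
shift cm [-22.58 -29.63  17.65] rotvec [0.18  0.502 0.65 ] rows [9.9 6.7]
```

apply_moves([
  {"x":-1,"y":-1,"z":0.5,"wx":0,"wy":0,"wz":0},
  {"x":-3,"y":-4,"z":2,"wx":0.02,"wy":0.07,"wz":0.08},
  {"x":-5,"y":-6.5,"z":3.5,"wx":0.04,"wy":0.14,"wz":0.17},
  {"x":-7,"y":-9,"z":5,"wx":0.06,"wy":0.2,"wz":0.25},
  {"x":-9,"y":-12,"z":7,"wx":0.08,"wy":0.26,"wz":0.33},
  {"x":-11.5,"y":-15,"z":9,"wx":0.1,"wy":0.32,"wz":0.4},
  {"x":-14,"y":-18,"z":10.5,"wx":0.12,"wy":0.38,"wz":0.48},
  {"x":-16,"y":-21,"z":12.2,"wx":0.15,"wy":0.43,"wz":0.56},
])

```text
time_s: 6.18
eef_pos: [0.5688, -0.0777, 0.2682]
tool_rot: [3.128, 0.072, 1.763]
contact_force: [2.1, -0.8, -4.5]
opening: 0.0131
finger_force: 45.0
```

```bash
python3 - <<'E'
from h import *
o=r.observe();print(o['eef_pos'],o['tool_rot'],o['contact_force'],o['opening'],o['finger_force'])
goto([.57,-.194,.26],Rt(np.pi/2+np.radians(6)))
E
```

```text
[ 0.56882643 -0.077657    0.26818438] [3.12834965 0.07230298 1.76289238] [ 2.08325799 -0.83204796 -4.49411643] 0.013112257662571299 44.9808007478714
shift cm [-11.35  -2.13   1.61] rotvec [0.016 0.072 0.088] rows [2.8 0.9]
```

apply_moves([
  {"x":-3,"y":-0.7,"z":0.5,"wx":0.005,"wy":0.03,"wz":0.04},
  {"x":-6,"y":-1.4,"z":1,"wx":0.01,"wy":0.05,"wz":0.07},
  {"x":-8,"y":-2,"z":1.5,"wx":0.016,"wy":0.07,"wz":0.088},
  {"x":-9.5,"y":-2,"z":1.5,"wx":0.016,"wy":0.07,"wz":0.088},
  {"x":-10,"y":-2,"z":1.5,"wx":0.016,"wy":0.07,"wz":0.088},
  {"x":-10,"y":-2,"z":1.5,"wx":0.016,"wy":0.07,"wz":0.088},
  {"x":-10,"y":-2,"z":1.5,"wx":0.016,"wy":0.07,"wz":0.088},
])

```text
time_s: 6.77
eef_pos: [0.5713, -0.1748, 0.2615]
tool_rot: [3.138, 0.003, 1.683]
contact_force: [0.7, 1.0, -4.9]
opening: 0.0137
finger_force: 45.0
```

```bash
python3 - <<'E'
from h import *
o=r.observe();print(o['eef_pos'],o['tool_rot'],o['contact_force'],o['opening'],o['finger_force'],o['dq'].round(3))
goto([.57,-.194,.26],Rt(np.pi/2+np.radians(6)))
for n in ('wrist','top','scene'): snap(n,n[0]+'5')
t=load('t5')['img'];s=load('s5')['img']
w=load('w5')['img']
c=lambda i,x,y,w,h:cv2.resize(i[y:y+h,x:x+w][:,:,::-1],(400,300),interpolation=cv2.INTER_CUBIC)
cv2.imwrite('pics/c5.png',np.vstack([np.hstack([cv2.resize(w[:,:,::-1],(400,300)),c(w,180,60,200,150)]),np.hstack([c(t,310,130,200,150),c(s,150,70,200,150)])]))
E
```

```text
[ 0.57132924 -0.17476367  0.26152823] [3.13786025e+00 2.77672542e-03 1.68338128e+00] [ 0.65829412  1.02918846 -4.89749694] 0.013667659084428862 44.981204867362976 [-0.02  -0.012 -0.013  0.002 -0.002 -0.001  0.004]
shift cm [-1.9  -0.35  0.16] rotvec [0.004 0.003 0.008] rows [0.5 0.1]
```

View pics/c5.png

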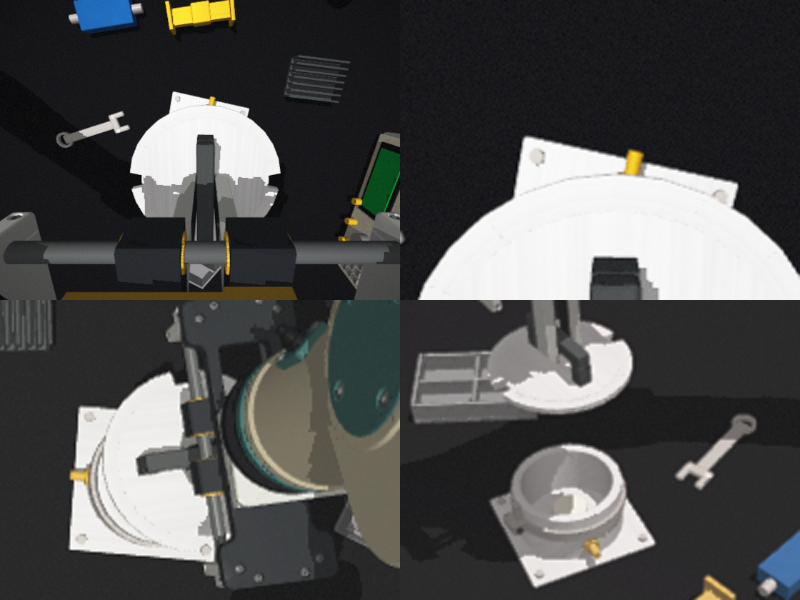

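Clean hold, with the cover over the housing. Next I'll fit the cover's pose in the tool frame from the cameras.

```bash
cat > fitc.py <<'E'
from h import *
from scipy.optimize import differential_evolution as DE
a=np.linspace(0,2*np.pi,360);u=np.linspace(-1,1,40);e=1+0*u
w=np.arcsin(.0085/.07)
def slotmask(a): return abs(abs(((a+np.pi)%(2*np.pi))-np.pi)-np.pi/2)>w
am=a[slotmask(a)]
fl=np.c_[.07*np.cos(am),.07*np.sin(am),0*am+.016]
sl=np.vstack([np.vstack([np.c_[.0085*u,.06*k*e,.016*e],np.c_[.0085*e,k*(.065+.005*u),.016*e],np.c_[-.0085*e,k*(.065+.005*u),.016*e]]) for k in(1,-1)])
bar=np.vstack([np.c_[-.03+u*.015,.007*e,.05*e],np.c_[-.03+u*.015,-.007*e,.05*e],np.c_[-.045*e,.007*u,.05*e]])
D=R.from_matrix(np.diag([-1.,1,-1]))
def pose(v): # cover in tool frame
    M=D*R.from_euler('ZYX',[v[3],v[4],v[5]]); return M,np.array([v[0],v[1],-.011+v[2]])-M.apply([0,0,.043])
def fit(ns,sfx,o):
    Tr=R.from_euler('xyz',o['tool_rot']);p=o['eef_pos']
    C=[load(n+sfx) for n in ns];G=[grad(c,.8) for c in C]
    def f(v):
        M,q=pose(v);s=0
        for n,c,g in zip(ns,C,G):
            for P in (fl,sl,bar):
                P=Tr.apply(M.apply(P)+q)+p
                uv=projN(c,P)
                if n=='w': uv=uv[uv[:,1]<275]
                if n=='t': uv=uv[uv[:,0]<395]
                if len(uv)>5: s+=cv2.remap(g,uv[:,0],uv[:,1],cv2.INTER_LINEAR).clip(0,150).mean()
        return -s
    r_=DE(f,[(-.012,.012),(-.006,.006),(-.006,.006),(-.08,.08),(-.12,.12),(-.05,.05)],seed=3,maxiter=400)
    M,q=pose(r_.x);Mw=Tr*M;z=Mw.apply([0,0,1])
    print(ns,r_.x.round(4),round(r_.fun,1),'seat',(Mw.apply([0,0,.01])+Tr.apply(q)+p-Mw.apply([0,0,.043])*0).round(4),'z',z.round(3),'y az',np.degrees(np.arctan2(*Mw.apply([0,1,0])[1::-1])).round(2))
E
python3 - <<'E'
from fitc import *
o=r.observe()
fit('w','5',o);fit('ws','5',o);fit('wst','5',o)
E
```

```text
w [-0.0034 -0.0015  0.0001 -0.0167 -0.0154  0.0014] -387.9 seat [ 0.5707 -0.1787  0.24  ] z [-0.008  0.018  1.   ] y az 5.56
ws [-0.0037 -0.0012  0.0013 -0.0158 -0.0192  0.0044] -781.7 seat [ 0.5711 -0.1791  0.2388] z [-0.011  0.022  1.   ] y az 5.61
wst [-0.0029 -0.0009  0.0012  0.0039  0.0114 -0.0006] -1124.5 seat [ 0.5711 -0.1773  0.2389] z [-0.003 -0.008  1.   ] y az 6.74
```

apply_moves([
  {"x":-0.8,"y":-0.2,"z":1,"wx":0,"wy":0,"wz":0},
  {"x":-1.6,"y":-0.3,"z":4,"wx":0,"wy":0,"wz":0},
  {"x":-1.6,"y":-0.3,"z":7,"wx":0,"wy":0,"wz":0},
  {"x":-1.6,"y":-0.3,"z":10,"wx":0,"wy":0,"wz":0},
  {"x":-1.6,"y":-0.3,"z":12.5,"wx":0,"wy":0,"wz":0},
  {"x":-1.6,"y":-0.3,"z":14.4,"wx":0,"wy":0,"wz":0},
  {"x":-1.6,"y":-0.3,"z":14.4,"wx":0,"wy":0,"wz":0},
  {"x":-1.6,"y":-0.3,"z":14.4,"wx":0,"wy":0,"wz":0},
])

```text
time_s: 7.58
eef_pos: [0.57, -0.1939, 0.1169]
tool_rot: [3.14, 0.004, 1.681]
contact_force: [0.2, 0.0, -3.1]
opening: 0.014
finger_force: 45.0
```

```bash
python3 - <<'E'
from fitc import *
o=r.observe();print(o['eef_pos'],o['tool_rot'],o['contact_force'],o['dq'].round(3))
for n in ('wrist','scene'): snap(n,n[0]+'6')
fit('w','6',o);fit('ws','6',o)
E
```

```text
[ 0.56999848 -0.19390223  0.11694106] [3.13964004 0.00376005 1.68121809] [ 0.24248867  0.04294095 -3.14231626] [ 0.005 -0.041 -0.009 -0.038 -0.003  0.002 -0.001]
w [ 0.0018 -0.0018 -0.0007 -0.0424 -0.1199  0.0228] -364.6 seat [ 0.569  -0.1963  0.0959] z [-0.033  0.121  0.992] y az 4.06
ws [-0.0031 -0.0013 -0.0008 -0.0219 -0.0133  0.0037] -754.0 seat [ 0.5693 -0.1977  0.0957] z [-0.007  0.016  1.   ] y az 5.07
```

apply_moves([
  {"x":0.2,"y":0.05,"z":0.0,"wx":0,"wy":0,"wz":-0.005},
  {"x":0.3,"y":0.05,"z":0.3,"wx":0,"wy":0,"wz":-0.01},
  {"x":0.3,"y":0.05,"z":0.6,"wx":0,"wy":0,"wz":-0.01},
  {"x":0.3,"y":0.05,"z":0.9,"wx":0,"wy":0,"wz":-0.01},
  {"x":0.3,"y":0.05,"z":1.2,"wx":0,"wy":0,"wz":-0.01},
  {"x":0.3,"y":0.05,"z":1.2,"wx":0,"wy":0,"wz":-0.01},
  {"x":0.3,"y":0.05,"z":1.2,"wx":0,"wy":0,"wz":-0.01},
])

```text
time_s: 8.27
eef_pos: [0.5707, -0.1913, 0.1056]
tool_rot: [3.138, 0.005, 1.69]
contact_force: [0.6, -0.2, -4.2]
opening: 0.0132
finger_force: 45.0
```

```bash
python3 - <<'E'
from fitc import *
o=r.observe();print(o['eef_pos'],o['tool_rot'],o['contact_force'],o['dq'].round(3))
for n in ('wrist','scene','top'): snap(n,n[0]+'7')
fit('ws','7',o);fit('wst','7',o)
t=load('t7')['img'];s=load('s7')['img'];w=load('w7')['img']
c=lambda i,x,y,w,h:cv2.resize(i[y:y+h,x:x+w][:,:,::-1],(400,300),interpolation=cv2.INTER_CUBIC)
cv2.imwrite('pics/c7.png',np.vstack([np.hstack([c(w,340,190,80,60),c(w,180,120,220,165)]),np.hstack([c(t,320,150,120,90),c(s,175,120,120,90)])]))
E
```

```text
[ 0.57073259 -0.19132879  0.10557502] [3.13806406 0.0045256  1.69034338] [ 0.57104693 -0.20494755 -4.16657178] [-0.    -0.006 -0.002 -0.006 -0.001 -0.001  0.001]
ws [-0.0033 -0.0013 -0.0002 -0.0223 -0.0165  0.0076] -733.8 seat [ 0.5702 -0.1953  0.0838] z [-0.013  0.02   1.   ] y az 5.58
wst [-0.003  -0.0007 -0.0006 -0.0047 -0.0344  0.0024] -1084.1 seat [ 0.5707 -0.1956  0.0842] z [-0.01   0.038  0.999] y az 6.59
```

View pics/c7.png

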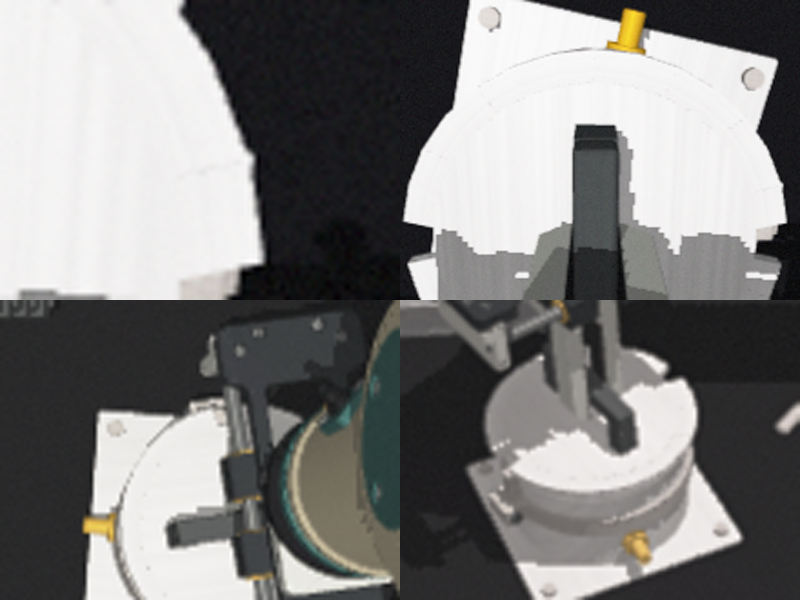

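The slot (right notch) sits over the collar's lug, and the cover is about centred and level. Lower gently while watching the force.

apply_moves([
  {"x":0.1,"y":-0.03,"z":0.1,"wx":0,"wy":0,"wz":0},
  {"x":0.1,"y":-0.03,"z":0.3,"wx":0,"wy":0,"wz":0},
  {"x":0.1,"y":-0.03,"z":0.5,"wx":0,"wy":0,"wz":0},
  {"x":0.1,"y":-0.03,"z":0.7,"wx":0,"wy":0,"wz":0},
  {"x":0.1,"y":-0.03,"z":0.8,"wx":0,"wy":0,"wz":0},
  {"x":0.1,"y":-0.03,"z":0.8,"wx":0,"wy":0,"wz":0},
])

```text
time_s: 8.92
eef_pos: [0.5703, -0.1903, 0.0975]
tool_rot: [3.138, 0.004, 1.69]
contact_force: [-1.5, 0.7, -4.5]
opening: 0.0134
finger_force: 45.0
```

apply_moves([
  {"x":0,"y":0,"z":0.1,"wx":0,"wy":0,"wz":0},
  {"x":0,"y":0,"z":0.2,"wx":0,"wy":0,"wz":0},
  {"x":0,"y":0,"z":0.3,"wx":0,"wy":0,"wz":0},
  {"x":0,"y":0,"z":0.3,"wx":0,"wy":0,"wz":0},
  {"x":0,"y":0,"z":0.3,"wx":0,"wy":0,"wz":0},
])

```text
time_s: 9.33
eef_pos: [0.5706, -0.1904, 0.0949]
tool_rot: [3.138, 0.005, 1.69]
contact_force: [-0.4, -0.2, -4.8]
opening: 0.0139
finger_force: 45.0
```

apply_moves([
  {"x":0,"y":0,"z":0.1,"wx":0,"wy":0,"wz":0},
  {"x":0,"y":0,"z":0.2,"wx":0,"wy":0,"wz":0},
  {"x":0,"y":0,"z":0.25,"wx":0,"wy":0,"wz":0},
  {"x":0,"y":0,"z":0.25,"wx":0,"wy":0,"wz":0},
])

```text
time_s: 9.67
eef_pos: [0.5709, -0.1906, 0.0936]
tool_rot: [3.137, 0.005, 1.69]
contact_force: [-2.0, 0.2, 4.3]
opening: 0.0133
finger_force: 45.0
```

apply_moves([
  {"x":0,"y":0,"z":0.05,"wx":0,"wy":0,"wz":0},
  {"x":0,"y":0,"z":0.1,"wx":0,"wy":0,"wz":0},
  {"x":0,"y":0,"z":0.1,"wx":0,"wy":0,"wz":0},
  {"x":0,"y":0,"z":0.1,"wx":0,"wy":0,"wz":0},
], force=20)

```text
time_s: 10.0
eef_pos: [0.5709, -0.1906, 0.0935]
tool_rot: [3.136, 0.006, 1.69]
contact_force: [-3.6, 1.0, 11.8]
opening: 0.0139
finger_force: 20.0
```

```bash
python3 - <<'E'
from fitc import *
o=r.observe();print(o['eef_pos'],o['tool_rot'],o['contact_force'],o['ft_torque'])
for n in ('wrist','scene'): snap(n,n[0]+'8')
fit('ws','8',o);fit('s','8',o)
E
```

```text
[ 0.57093289 -0.19060848  0.09353877] [3.13647501 0.0056754  1.68966213] [-3.59059893  0.95241632 11.84218855] [ 0.19815464  0.94595942 -0.11109248]
ws [-0.0032 -0.0013 -0.0004 -0.0223 -0.0057  0.005 ] -731.9 seat [ 0.5703 -0.1943  0.0719] z [-0.011  0.01   1.   ] y az 5.54
s [-0.0058  0.0012  0.0029 -0.0625  0.01   -0.0429] -406.6 seat [ 0.5716 -0.1961  0.0688] z [ 0.038 -0.003  0.999] y az 3.24
```

apply_moves([
  {"x":0,"y":-0.05,"z":0,"wx":0.004,"wy":0.004,"wz":0},
  {"x":0,"y":-0.1,"z":0,"wx":0.008,"wy":0.008,"wz":0},
  {"x":0,"y":-0.1,"z":0,"wx":0.008,"wy":0.008,"wz":0},
  {"x":0,"y":-0.1,"z":0,"wx":0.008,"wy":0.008,"wz":0},
])

```text
time_s: 10.43
eef_pos: [0.5708, -0.1905, 0.0935]
tool_rot: [-3.14, -0.002, 1.69]
contact_force: [-2.4, 0.9, 10.0]
opening: 0.0139
finger_force: 20.0
```

```bash
python3 - <<'E'
from fitc import *
o=r.observe();print(o['eef_pos'],o['tool_rot'],o['contact_force'],o['ft_torque'])
E
```

```text
[ 0.57084679 -0.1905196   0.09349713] [-3.14043365e+00 -2.35868168e-03  1.69008691e+00] [-2.43900989  0.90466202  9.98395565] [ 0.2255577   0.50210141 -0.06624684]
```

```bash
python3 - <<'E'
from fitc import *
o=r.observe()
for n in ('wrist','scene','top'): snap(n,n[0]+'9')
fit('ws','9',o);fit('wst','9',o)
t=load('t9')['img'];s=load('s9')['img'];w=load('w9')['img']
c=lambda i,x,y,w,h:cv2.resize(i[y:y+h,x:x+w][:,:,::-1],(400,300),interpolation=cv2.INTER_CUBIC)
cv2.imwrite('pics/c9.png',np.vstack([np.hstack([c(w,350,220,60,45),c(w,150,140,80*3,60*3)]),np.hstack([c(t,350,165,60,45),c(s,190,140,88,66)])]))
E
```

```text
ws [-0.0033 -0.0015 -0.0002 -0.0266 -0.0104  0.0119] -733.2 seat [ 0.5702 -0.1943  0.0717] z [-0.011  0.007  1.   ] y az 5.32
wst [-0.0031 -0.0013 -0.0017 -0.02   -0.0198  0.0029] -1066.4 seat [ 0.5701 -0.1943  0.0732] z [-0.003  0.017  1.   ] y az 5.69
```

View pics/c9.png

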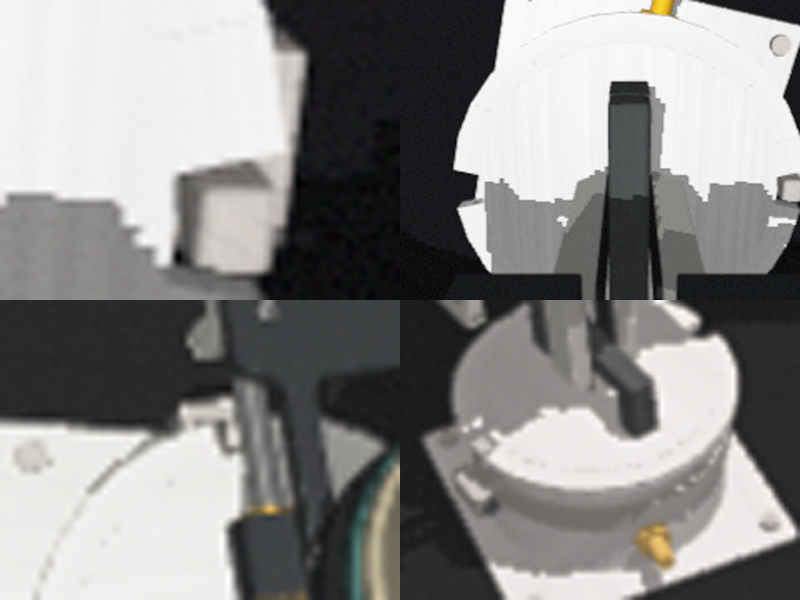

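The tab's top face shows inside the slot, at top-left crop (235,230), with gaps on both sides. I'll press a little more to confirm it is seated.

apply_moves([
  {"x":0,"y":0,"z":0.05,"wx":0,"wy":0,"wz":0},
  {"x":0,"y":0,"z":0.1,"wx":0,"wy":0,"wz":0},
  {"x":0,"y":0,"z":0.1,"wx":0,"wy":0,"wz":0},
  {"x":0,"y":0,"z":0.1,"wx":0,"wy":0,"wz":0},
], force=30)

```text
time_s: 10.92
eef_pos: [0.5708, -0.1905, 0.0935]
tool_rot: [-3.141, -0.002, 1.69]
contact_force: [-4.2, 1.3, 16.9]
opening: 0.0142
finger_force: 30.0
```

```bash
python3 - <<'E'
from fitc import *
o=r.observe();print(o['eef_pos'],o['tool_rot'],o['contact_force'],o['ft_torque'])
E
```

```text
[ 0.5708303  -0.19052348  0.09346758] [-3.14055989e+00 -1.92129334e-03  1.69013939e+00] [-4.21135562  1.34198002 16.91422629] [ 0.34805289  0.88725787 -0.06667633]
```

apply_moves([
  {"x":0,"y":0,"z":-0.1,"wx":0,"wy":0,"wz":0},
  {"x":0,"y":0,"z":-0.15,"wx":0,"wy":0,"wz":0},
  {"x":0,"y":0,"z":-0.15,"wx":0,"wy":0,"wz":0},
  {"x":0,"y":0,"z":-0.15,"wx":0,"wy":0,"wz":0},
  {"x":0,"y":0,"z":-0.15,"wx":0,"wy":0,"wz":0},
  {"x":0,"y":0,"z":-0.15,"wx":0,"wy":0,"wz":0},
  {"x":0,"y":0,"z":-0.15,"wx":0,"wy":0,"wz":0},
], force=3)

```text
time_s: 11.5
eef_pos: [0.5708, -0.1907, 0.0922]
tool_rot: [-3.14, -0.003, 1.69]
contact_force: [3.3, 0.7, 3.5]
opening: 0.014
finger_force: 3.0
```

```bash
python3 - <<'E'
from fitc import *
o=r.observe();print(o['eef_pos'],o['tool_rot'],o['contact_force'],o['ft_torque'])
for n in ('wrist','scene','top'): snap(n,n[0]+'10')
fit('ws','10',o);fit('wst','10',o)
E
```

```text
[ 0.57081824 -0.19066115  0.09216809] [-3.13997253e+00 -2.74029410e-03  1.69049702e+00] [3.33068622 0.7412781  3.54159724] [ 0.00068448 -0.67736787 -0.00635242]
ws [-0.003  -0.0015 -0.0027 -0.0238 -0.0198  0.0099] -737.1 seat [ 0.57   -0.1944  0.0729] z [-0.01   0.016  1.   ] y az 5.5
wst [-0.0027 -0.0017 -0.0021 -0.0214 -0.0241  0.0164] -1060.2 seat [ 0.57   -0.1942  0.0723] z [-0.017  0.02   1.   ] y az 5.65
```

The reaction passes through the centre and contact is rigid at the home height, so the cover is seated flat. Ease the side load, then release.

apply_moves([
  {"x":0,"y":0.05,"z":-0.1,"wx":0,"wy":0,"wz":0},
  {"x":0,"y":0.08,"z":-0.15,"wx":0,"wy":0,"wz":0},
  {"x":0,"y":0.08,"z":-0.15,"wx":0,"wy":0,"wz":0},
  {"x":0,"y":0.08,"z":-0.15,"wx":0,"wy":0,"wz":0},
  {"x":0,"y":0.08,"z":-0.15,"wx":0,"wy":0,"wz":0},
], force=5)

```text
time_s: 12.07
eef_pos: [0.5692, -0.1904, 0.0925]
tool_rot: [-3.135, -0.004, 1.69]
contact_force: [2.0, -0.5, -5.7]
opening: 0.014
finger_force: 5.0
```

apply_moves([
  {"x":0,"y":0,"z":0,"wx":0,"wy":0,"wz":0},
  {"x":0,"y":0,"z":0,"wx":0,"wy":0,"wz":0},
  {"x":0,"y":0,"z":0,"wx":0,"wy":0,"wz":0},
  {"x":0,"y":0,"z":0,"wx":0,"wy":0,"wz":0},
  {"x":0,"y":0,"z":0,"wx":0,"wy":0,"wz":0},
], fingers=5)

```text
time_s: 12.48
eef_pos: [0.5704, -0.1905, 0.0937]
tool_rot: [-3.138, -0.003, 1.69]
contact_force: [0.5, -0.2, -0.3]
opening: 0.0439
finger_force: 0.0
```

apply_moves([
  {"x":0,"y":0,"z":-2,"wx":0,"wy":0,"wz":0},
  {"x":0,"y":0,"z":-5,"wx":0,"wy":0,"wz":0},
  {"x":0,"y":0,"z":-8,"wx":0,"wy":0,"wz":0},
  {"x":0,"y":0,"z":-11,"wx":0,"wy":0,"wz":0},
  {"x":0,"y":0,"z":-14,"wx":0,"wy":0,"wz":0},
  {"x":0,"y":0,"z":-14,"wx":0,"wy":0,"wz":0},
  {"x":0,"y":0,"z":-14,"wx":0,"wy":0,"wz":0},
])

```text
time_s: 13.07
eef_pos: [0.5721, -0.1911, 0.2354]
tool_rot: [-3.141, -0.001, 1.69]
contact_force: [-1.5, 0.7, -1.1]
opening: 0.0504
finger_force: 0.0
```

```bash
python3 - <<'E'
from fitc import *
o=r.observe();print(o['eef_pos'],o['contact_force'])
for n in ('wrist','scene'): snap(n,n[0]+'11')
# cover pose (world, near home), wrist+scene, no gripper occlusion
C=[load('w11'),load('s11')];G=[grad(c,.8) for c in C]
full=[fl,sl,np.vstack([bar,bar*[-1,1,1]])]
for ns in ([0],[1],[0,1]):
    def f(v):
        M=R.from_euler('ZYX',[v[3],v[4],v[5]]);p=np.array([.5699+v[0],-.1943+v[1],.06+v[2]])
        return -sum(score(G[k],C[k],M.apply(P)+p) for k in ns for P in full)
    q=DE(f,[(-.005,.005),(-.005,.005),(-.004,.009),(np.radians(-84-5),np.radians(-84+5)),(-.08,.08),(-.08,.08)],seed=1,maxiter=400)
    M=R.from_euler('ZYX',q.x[3:]);print(ns,(q.x[:3]*1000).round(2),'mm; y az',np.degrees(q.x[3])+90,'z',M.apply([0,0,1]).round(3),q.fun)
E
```

```text
[ 0.57208542 -0.19113127  0.23543266] [-1.4687923   0.68943539 -1.06732041]
[0] [-2.15  2.27  7.33] mm; y az 6.511355908478549 z [0.019 0.025 1.   ] -366.6191711425781
[1] [-0.14  2.28  1.58] mm; y az 3.5608952638234825 z [ 0.035 -0.017  0.999] -406.4763488769531
[0, 1] [-0.16  0.54  1.65] mm; y az 6.621240957417086 z [-0.018  0.046  0.999] -745.7470092773438
```

apply_moves([
  {"x":4,"y":0,"z":0,"wx":0,"wy":0,"wz":0},
  {"x":8,"y":0,"z":0,"wx":0,"wy":0,"wz":0},
  {"x":12,"y":0,"z":0,"wx":0,"wy":0,"wz":0},
  {"x":16,"y":0,"z":0,"wx":0,"wy":0,"wz":0},
  {"x":19,"y":0,"z":0,"wx":0,"wy":0,"wz":0},
  {"x":20,"y":0,"z":0,"wx":0,"wy":0,"wz":0},
  {"x":20,"y":0,"z":0,"wx":0,"wy":0,"wz":0},
  {"x":20,"y":0,"z":0,"wx":0,"wy":0,"wz":0},
])

```text
time_s: 13.83
eef_pos: [0.5467, 0.0067, 0.233]
tool_rot: [-3.136, -0.002, 1.691]
contact_force: [0.5, -1.2, 1.1]
opening: 0.0502
finger_force: 0.0
```

```bash
python3 - <<'E'
from fitc import *
for n in ('wrist','scene','top'): snap(n,n[0]+'12')
C=[load(n) for n in('w11','w12','s12','t12')];G=[grad(c,.8) for c in C]
flb=np.c_[.07*np.cos(am),.07*np.sin(am),0*am+.010]
full=[fl,sl,np.vstack([bar,bar*[-1,1,1]])]
for ns in ([0],[1],[2],[3],[1,2,3],[0,1,2,3]):
  for lvl in (1,0):
    def f(v):
        M=R.from_euler('ZYX',[v[3],*( (0,0) if lvl else v[4:])]);p=np.array([.5699+v[0],-.1943+v[1],.06+v[2]])
        return -sum(score(G[k],C[k],M.apply(P)+p) for k in ns for P in full)
    b=[(-.005,.005),(-.005,.005),(-.004,.009),(np.radians(-84-5),np.radians(-84+5))]+([] if lvl else [(-.08,.08)]*2)
    q=DE(f,b,seed=1,maxiter=300)
    M=R.from_euler('ZYX',[*q.x[3:],0,0][:3]);print(ns,lvl,(q.x[:3]*1000).round(2),'y az',round(np.degrees(q.x[3])+90,1),'z',M.apply([0,0,1]).round(3),round(q.fun,1))
E
```

```text
[0] 1 [-1.06  1.52  3.55] y az 6.6 z [0. 0. 1.] -353.0
[0] 0 [-2.15  2.27  7.33] y az 6.5 z [0.019 0.025 1.   ] -366.6
[1] 1 [1.07 4.95 3.02] y az 1.1 z [0. 0. 1.] -253.5
[1] 0 [-0.42 -2.78 -3.57] y az 7.2 z [-0.014  0.067  0.998] -249.1
[2] 1 [4.63 4.9  5.04] y az 5.6 z [0. 0. 1.] -318.9
[2] 0 [2.18 4.92 4.45] y az 3.9 z [ 0.052 -0.039  0.998] -336.2
[3] 1 [-1.33  2.61  4.35] y az 6.8 z [0. 0. 1.] -307.3
[3] 0 [-0.63  2.17  0.14] y az 6.9 z [-0.008 -0.024  1.   ] -306.8
[1, 2, 3] 1 [-0.78  1.17 -0.11] y az 6.6 z [0. 0. 1.] -852.7
[1, 2, 3] 0 [-1.32  0.08 -1.25] y az 5.9 z [0.019 0.042 0.999] -859.9
[0, 1, 2, 3] 1 [-0.89  0.82 -0.45] y az 6.5 z [0. 0. 1.] -1199.1
[0, 1, 2, 3] 0 [-0.96  0.09 -0.74] y az 6.2 z [0.008 0.051 0.999] -1206.8
```

```bash
python3 - <<'E'
from fitc import *
C=[load(n) for n in('w11','w12','s12','t12')];G=[grad(c,.8) for c in C]
full=[fl,sl,np.vstack([bar,bar*[-1,1,1]])]
for l in [(0,0),(0,.02),(0,.04),(0,-.02),(0,-.04),(-.02,0),(-.045,0),(.02,0),(.04,0)]:
    Tl=R.from_rotvec([-l[1],l[0],0]);h=.062*np.hypot(*l)
    def f(v):
        M=Tl*R.from_euler('Z',v[2]);p=np.array([.5699+v[0],-.1943+v[1],.07+h])-M.apply([0,0,.01])
        return -sum(score(G[k],C[k],M.apply(P)+p) for k in range(4) for P in full)
    q=DE(f,[(-.004,.004)]*2+[(np.radians(-88),np.radians(-80))],seed=1,maxiter=100)
    print(l,round(q.fun,1),(q.x[:2]*1000).round(1))
E
```

```text
(0, 0) -1198.5 [-0.8  1.1]
(0, 0.02) -1195.0 [-0.8  1.8]
(0, 0.04) -1181.5 [-0.6  2.1]
(0, -0.02) -1191.1 [-0.6  1.6]
(0, -0.04) -1166.6 [-0.6  2.3]
(-0.02, 0) -1185.7 [-0.3  1.5]
(-0.045, 0) -1149.2 [0.1 2.4]
(0.02, 0) -1190.6 [-1.   1.5]
(0.04, 0) -1164.7 [-1.8  2. ]
```

The level, home pose fits best of all the physically possible ones: height within 0.5 mm and about 1 mm off centre. Handing in.

```bash
python3 -c "
from bench import r
print(r.job_done())"
```

```text
the job is handed in; nothing more can be done
None
```

I lifted the cover off the rest, lowered it onto the housing with a slot over the tab, released it and handed the job in. My camera fits put it home and level (about 1 mm off centre), but the hand-in gave no verdict.

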